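# Park the sprung jaw of the loaded clamping jig

## Task

Two small sprung clamping jigs stand on the workbench. On the one that is holding a wood block, draw the upright knob back against its spring, move it over into the side notch of the slot and let go, so that the jaw stays parked open by itself. Leave the block lying in its jig and leave the empty jig as it is.

Things in the scene. Friction and masses are not known exactly. Their poses are not given: they have to be found in the camera images.
- jig_a: The jig holding the block, fixed: plywood base 270 x 110 x 12 mm, wooden fence at one end, sliding jaw, steel plate (top 34 mm up) with J-shaped slot at the other. Origin: centre of underside; x towards the fence (away from the robot, within 0.3 rad), y left, z up. Knob axis in the slot: straight leg y = 0 back to x = -0.104; cross leg x -0.104 to -0.092, to y +0.029; notch y +0.021 to +0.029, bottom x -0.080.
- knob_a (a point): Middle of the block jig's upright wooden knob: round, 20 mm thick, 43 to 89 mm above the bench, this point on its axis 66 mm up; starts near jig x = -0.067, y = 0. Springs push it to the jig's +x, 6 N at the start, 9 N fully back. Path: back along the straight leg to the end, across to +y, then forward into the notch, where the spring holds it. Let go before that, it snaps back.
- knob_b (a point): The same point of the like knob on the empty jig, which is of the same build and fixed beside it. To be left alone.
- block_mid (a point): Centre of the loose wood block held between jaw and fence of its jig: 42 mm along the jig, 85 mm across, 30 mm high, its centre 27 mm above the bench.

How it is judged:
By the outcome, as a careful person would: the job done as asked, in the order asked, and still so for the second after the job is handed in, with the robot touching nothing.
It also fails if it takes over 32 s, if anything falls off the work surface, if the arm or the gripper's body presses on something with over 40 N, if the wrist force passes 120 N, or if a joint passes its speed limit or range.

## Robot

A 6-joint arm with a two-finger parallel gripper is mounted at the origin on a cart in front of the work surface, level with it; the furniture and walls round the work are solid. World frame = base frame: x ahead of the robot, y to its left, z up, the work surface at z = 0. Lengths are in m, angles in rad, forces in N, time in s.
With the tool pointing down it reaches from about 0.35 to 0.775 m from the base axis. Payload 5.5 kg.
Tool frame: the origin (TCP) lies on the centre line of the jaws, within the pads' length; the fingertips stand 11 mm ahead of it and the grasp point (between the pads) lies 8 mm behind it (env.tip_extent is the distance from the TCP to the fingertips, in m); z points along the fingers, y is the line along which they close (so a half turn about z gives the same grasp; the last joint's range is limited). The gripper opens to 85 mm and grips with 20 to 120 N. Pads are 22 mm wide; open, the fingers measure 114 mm over their backs; the gripper's body (76 mm by 85 mm) begins 54 mm behind the grasp point. The pads swing forward as they close: fully open they stand 13 mm farther back than shut.
Start: joints at [1.205, 0.313, 0.046, 1.304, 0, 1.431], TCP at [0.129, 0.56, 0.242] pointing down, gripper open.
Joint ranges: [-2.76, 2.76], [-0.86, 1.69], [-1.03, 1.26], [-2.2, 2.34], [-1.47, 1.5], [-3.14, 3.14]. Speed limits (rad/s): [2.57, 2.57, 3.14, 3.14, 3.14, 3.14].

## Interface

Orientations are given as a unit quaternion [w, x, y, z].
In Python, from workcell import env gives the robot as it stands.
- The arm moves only by the shell command python3 -m jog 'ROWS' [FORCE]. ROWS is JSON, a list of rows, each a list of 5 numbers: the gripper's target within -1 to 1 (shut at 1, half-way at 0, fully open at -1), then the shift along the tool's x, y, z in m, then the turn about the tool's z in degrees. In form: [[fingers, tx, ty, tz, turn], ...]. A call has 1 to 5 rows; each row shifts and turns the commanded pose from where the row before left it, along the tool's axes as they then stand; what a row does not reach is not made up. A row lasts 1/12 s, in which the tool goes at most 41.7 mm and 7.16 degrees, less where a joint would pass 70% of its speed; a pose out of reach is approached as far as the arm can. A call is refused whole if a number of a shift passes 0.0417 or a number of a turn 7.16, either way. A call with a gripper value outside its range is refused whole. The fingers move at their own pace and stop on an object; FORCE is the grip in N (left out, the last holds). Time passes only in rows, so rows that do not move let the fingers close. It gives the time, the measured TCP pose, the force, the opening and the grip force at its end, in the units of the state.
- env.get_state(): the state, without advancing time (a new reading comes with each control period).
- env.read_camera(name): name is "scene" or "top" or "wrist"; returns a dict with "img" (384x512x3 uint8, red, green, blue), "fov_y" (degrees; the focal length in pixels is half the picture's height over the tangent of half this angle, whatever the lens; pixels are square), "cx", "cy" (the principal point, pixels), "T" (4x4, takes a point from camera to world coordinates). Camera axes: x right, y up, looking along -z (the intrinsics and any distortion apply to the point x, -y, -z); pixel columns grow to the right and rows downward; lengths in m; the calibration is good to about 2 mm. A picture is of the moment at which its call begins. There is no depth.
- env.hand_in(): hands the job in; it is judged then, once.
The state is a dict: "clock": time; "joint_pos": joint angles; "qvel": joint speeds; "tau": joint torques, N m; "tcp_pos": TCP position; "orientation": TCP orientation; "wrist_force": force on the tool from outside, world axes, zero at the start; "ft_torque": the same for the moment, N m; "finger_gap": finger opening in m; "grip_force": force on a finger pad.
Only numpy, scipy, OpenCV 4.12 (cv2) and the standard library are available. Lean on these libraries where they do the work, as an engineer would, in place of code of your own. Each camera call takes 0.05 s, during which the arm holds its last target. There are 200 camera calls.

## Working session

There is one attempt and no reset: what is moved stays moved. The work goes in short steps, Python scripts to look and compute and a shell command to move; the robot and the scene stay as the last step left them, time stands still between calls to the robot, and variables do not carry over. Pictures are saved under pics/ and viewed, at most 10 in all, crops included, and the job is handed in when it is done.

```bash
mkdir -p pics
cat > h.py <<'E'
import numpy as np, cv2
from workcell import env
def ray(c,u,v):
    f=c["img"].shape[0]/2/np.tan(np.radians(c["fov_y"])/2); T=np.array(c["T"])
    d=np.array([(u-c["cx"])/f,-(v-c["cy"])/f,-1.]); return T[:3,3],T[:3,:3]@d
def onz(c,u,v,z):
    o,d=ray(c,u,v); return o+d*(z-o[2])/d[2]
def tri(rs):
    A=0;b=0
    for o,d in rs:
        d=d/np.linalg.norm(d);P=np.eye(3)-np.outer(d,d);A=A+P;b=b+P@o
    return np.linalg.solve(A,b)
E
python3 - <<'E'
from h import *
import pickle
s=env.get_state();print(s["tcp_pos"],s["orientation"],s["clock"])
D={}
for n in("scene","top"):
    c=env.read_camera(n);D[n]=c;print(n,c["fov_y"],c["cx"],c["cy"],[k for k in c if k!="img"]);print(np.round(c["T"],3))
    cv2.imwrite(f"pics/{n}1.png",c["img"][:,:,::-1])
pickle.dump(D,open("d1.pkl","wb"))
E
```

```text
[0.1285656  0.55994025 0.24140244] [-2.30614900e-04  1.12667792e-01  9.93632285e-01 -8.93402091e-04] 0.0
scene 51.88479220077469 257.89980390768403 188.34943867412886 ['fov_y', 'cx', 'cy', 'T']
[[ 0.841  0.431 -0.326  0.361]
 [-0.54   0.66  -0.521 -0.335]
 [-0.009  0.615  0.789  0.743]
 [ 0.     0.     0.     1.   ]]
top 48.4577926744436 249.80351649656436 190.76841859982696 ['fov_y', 'cx', 'cy', 'T']
[[-0.018  0.985 -0.173  0.511]
 [-0.999 -0.025 -0.037  0.105]
 [-0.041  0.172  0.984  0.932]
 [ 0.     0.     0.     1.   ]]
```

View pics/scene1.png

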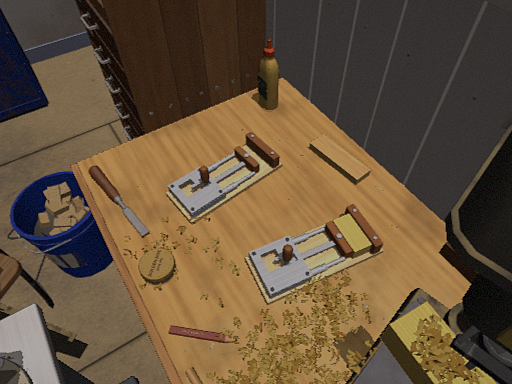

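View pics/top1.png

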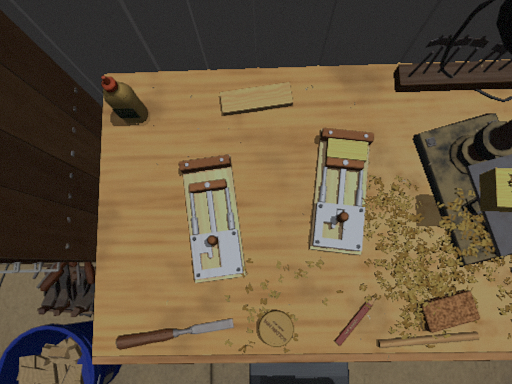

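The block jig is the one on the right in the top view: knob about (343,216), block about (347,148). In the scene view its knob is about (288,252). The empty jig's knob is at (212,240) in the top view. I'll zoom in to measure.

Run:
```python
import pickle
from h import *
D=pickle.load(open("d1.pkl","rb"))
a=D["top"]["img"][120:260,300:385]; b=D["scene"]["img"][200:305,240:390]
A=cv2.resize(a,None,fx=4,fy=4,interpolation=cv2.INTER_CUBIC);B=cv2.resize(b,None,fx=3,fy=3,interpolation=cv2.INTER_CUBIC)
im=np.zeros((560,340+450,3),np.uint8);im[:,:340]=A;im[:315,340:]=B
cv2.imwrite("pics/crop1.png",im[:,:,::-1])
for n,(u0,u1,v0,v1) in dict(top=(300,385,120,260),scene=(240,390,200,305)).items():
    im=D[n]["img"];h=cv2.cvtColor(im,cv2.COLOR_RGB2HSV)
    m=((h[...,0]<12)&(h[...,1]>110)&(h[...,2]>40)).astype(np.uint8)
    k=np.zeros_like(m);k[v0:v1,u0:u1]=m[v0:v1,u0:u1]
    N,L,S,C=cv2.connectedComponentsWithStats(k)
    for i in range(1,N):
        if S[i,4]>25:print(n,S[i],C[i])
```

```text
scene [284 250   8  12  32] [286.78125 255.8125 ]
```

View pics/crop1.png

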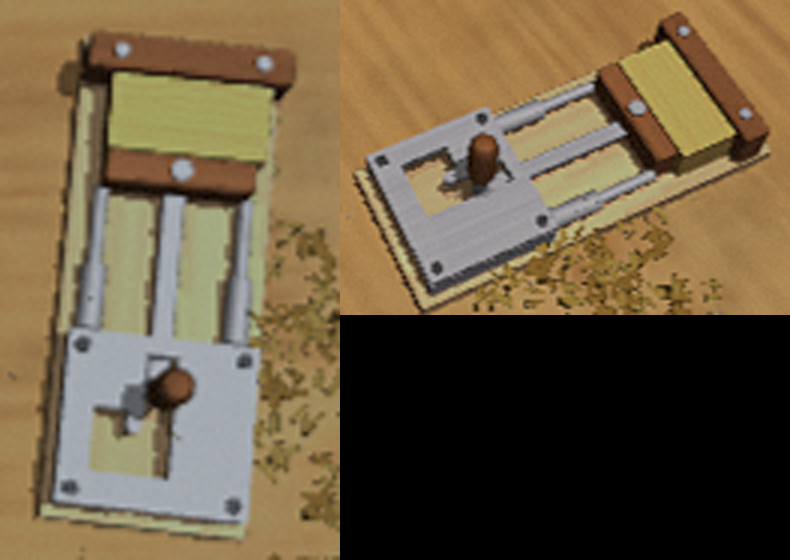

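The crop shows the block jig clearly. The plate screws in the top half are at (83,344), (246,360), (69,487) and (234,506), with the knob cap at (172,387). The slot's cross leg goes to the image left (+y), with the notch pointing forward. I'll triangulate these.

Run:
```python
import pickle
from h import *
D=pickle.load(open("d1.pkl","rb"))
t=lambda x,y:ray(D["top"],300+(x+.5)/4-.5,120+(y+.5)/4-.5)
s=lambda x,y:ray(D["scene"],240+(x-340+.5)/3-.5,200+(y+.5)/3-.5)
P={}
for n,a,b in [("FL",(83,344),(482,118)),("FR",(246,360),(542,219)),("BL",(69,487),(380,160)),("BR",(234,506),(436,267)),("knobtop",(173,386),(484,141)),("jawscrew",(182,170),(637,107)),("fenL",(123,49),(683,31)),("fenR",(264,63),(746,114))]:
    P[n]=tri([t(*a),s(*b)]);print(n,P[n].round(4))
f=(P["FL"]+P["FR"]-P["BL"]-P["BR"])[:2]; print("yaw plate",np.arctan2(f[1],f[0]))
l=(P["FL"]+P["BL"]-P["FR"]-P["BR"])[:2]; print("yaw lat",np.arctan2(-l[0],l[1]))
g=((P["fenL"]+P["fenR"])/2-sum(P[k] for k in("FL","FR","BL","BR"))/4)[:2];print("yaw long",np.arctan2(g[1],g[0]),np.linalg.norm(g))
pc=sum(P[k] for k in("FL","FR","BL","BR"))/4;print("plate centre",pc)
# base corners on z=.012 from top
for c in [(40,515),(244,537)]:
    o,d=t(*c);print((o+d*(.012-o[2])/d[2]).round(4))
for z in(.089,.08):
    o,d=t(173,386);print("knob",(o+d*(z-o[2])/d[2]).round(4))
q=env.get_state()["orientation"]
from scipy.spatial.transform import Rotation as R
print(R.from_quat(np.r_[q[1:],q[0]]).as_matrix().round(3))
```

```text
FL [ 0.6338 -0.0102  0.0316]
FR [ 0.6225 -0.0944  0.0336]
BL [0.558  0.0007 0.0309]
BR [ 0.5466 -0.0838  0.0321]
knobtop [ 0.6053 -0.0474  0.0819]
jawscrew [ 0.7243 -0.0655  0.0414]
fenL [ 0.7902 -0.0368  0.0464]
fenR [ 0.7808 -0.1115  0.0451]
yaw plate -0.1411000264774475
yaw lat -0.1340311193733982
yaw long -0.13853079201857627 0.19712577048574634
plate centre [ 0.5902184  -0.04690342  0.03204224]
[0.545  0.0144 0.012 ]
[ 0.5314 -0.0924  0.012 ]
knob [ 0.6038 -0.0458  0.089 ]
knob [ 0.6048 -0.0474  0.08  ]
[[-0.975  0.224 -0.001]
 [ 0.224  0.975 -0.002]
 [ 0.    -0.002 -1.   ]]
```

Jig yaw is about -0.138 rad and the knob is at (0.605, -0.048). The plate measures about 32–34 mm high, which fits the text. Now I'll travel over it.

```bash
python3 -m jog '[[-1,-0.03,-0.0243,0,0],[-1,-0.03,-0.0243,0,0],[-1,-0.03,-0.0243,0,0],[-1,-0.03,-0.0243,0,0],[-1,-0.03,-0.0243,0,0]]' 60; python3 -m jog '[[-1,-0.03,-0.0243,0,0],[-1,-0.03,-0.0243,0,0],[-1,-0.03,-0.0243,0,0],[-1,-0.03,-0.0243,0,0],[-1,-0.03,-0.0243,0,0]]'
```

```text
clock: 0.52
tcp_pos: [0.2481, 0.4068, 0.2419]
orientation: [-0.0, 0.112, 0.994, -0.0]
wrist_force: [-0.0, 0.2, -0.0]
finger_gap: 0.0854
grip_force: 0.0
clock: 0.93
tcp_pos: [0.3672, 0.2547, 0.2422]
orientation: [-0.0, 0.113, 0.994, -0.0]
wrist_force: [1.0, 0.3, 0.6]
finger_gap: 0.0853
grip_force: 0.0
```

```bash
python3 -m jog '[[-1,-0.03,-0.0243,0,0],[-1,-0.03,-0.0243,0,0],[-1,-0.03,-0.0243,0,0],[-1,-0.03,-0.0243,0,0],[-1,-0.03,-0.0243,0,0]]'; python3 -m jog '[[-1,-0.03,-0.0243,0,0],[-1,-0.03,-0.0243,0,0],[-1,-0.03,-0.0243,0,0],[-1,0,0,0,-5],[-1,0,0,0,0]]'
python3 - <<'E'
from h import *
c=env.read_camera("wrist");cv2.imwrite("pics/w1.png",c["img"][:,:,::-1]);import pickle;pickle.dump(c,open("w1.pkl","wb"));print(np.round(c["T"],3))
E
```

```text
clock: 1.35
tcp_pos: [0.4863, 0.1026, 0.242]
orientation: [-0.0, 0.113, 0.994, 0.0]
wrist_force: [1.6, 1.1, 0.1]
finger_gap: 0.0856
grip_force: 0.0
clock: 1.77
tcp_pos: [0.5578, 0.0112, 0.2411]
orientation: [-0.001, 0.07, 0.998, 0.0]
wrist_force: [-1.0, -0.7, -0.6]
finger_gap: 0.0853
grip_force: 0.0
[[ 0.139 -0.943 -0.301  0.48 ]
 [ 0.99   0.132  0.042  0.022]
 [ 0.    -0.304  0.953  0.372]
 [ 0.     0.     0.     1.   ]]
```

View pics/w1.png

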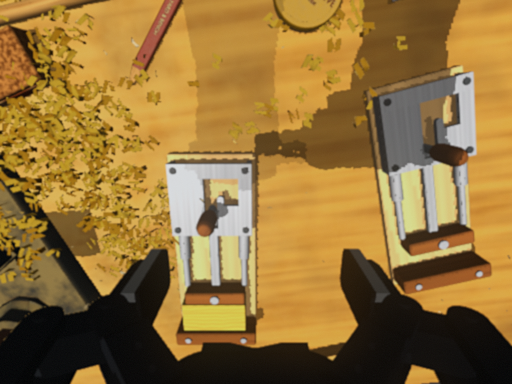

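The wrist view shows the block jig's knob with its cap near (206,227). The plate screws are at (173,171), (245,171), (247,231) and (179,232), and the empty jig is at right. I'll refine the knob position with this view.

Run:
```python
import pickle
from h import *
D=pickle.load(open("d1.pkl","rb"));c=pickle.load(open("w1.pkl","rb"))
h=cv2.cvtColor(c["img"],cv2.COLOR_RGB2HSV)
m=((h[...,0]<14)&(h[...,1]>110)).astype(np.uint8);k=np.zeros_like(m);k[190:245,185:232]=m[190:245,185:232]
N,L,S,C=cv2.connectedComponentsWithStats(k)
for i in range(1,N):
    if S[i,4]>25:print(S[i],C[i])
print("knobtop",tri([ray(D["top"],342.9,216.1),ray(c,205.5,226.5),ray(D["scene"],287.8,246.8)]))
print("wrist only z.089",onz(c,205.5,226.5,.089),"z.085",onz(c,205.5,226.5,.085))
P=[onz(c,u,v,.034) for u,v in[(173,171),(245,171),(247,231),(179,232)]];print(np.round(P,4),np.mean(P,0))
g=P[2]+P[3]-P[0]-P[1];print(np.arctan2(g[1],g[0]))
T=tri([ray(D["top"],343,216.1),ray(c,205.5,226.5)]);print(T)
s=env.get_state();from scipy.spatial.transform import Rotation as R
q=s["orientation"];M=R.from_quat(np.r_[q[1:],q[0]]).as_matrix()
print(s["tcp_pos"],"shift tool",M.T@(np.array([.605,-.048,.062])-s["tcp_pos"]), np.degrees(np.arctan2(M[1,1],M[0,1])))
```

```text
[197 219  16  17 177] [203.99435028 227.89830508]
knobtop [ 0.60435386 -0.04798118  0.08003746]
wrist only z.089 [ 0.59761541 -0.04641993  0.089     ] z.085 [ 0.59927954 -0.04738597  0.085     ]
[[ 5.457e-01 -8.400e-02  3.400e-02]
 [ 5.574e-01 -6.000e-04  3.400e-02]
 [ 6.337e-01 -9.500e-03  3.400e-02]
 [ 6.232e-01 -9.390e-02  3.400e-02]] [ 0.59003818 -0.04700423  0.034     ]
-0.1223656316489926
[ 0.60588176 -0.05036893  0.06938413]
[0.55688933 0.01244949 0.24133662] shift tool [-0.0565545  -0.05310665  0.1791973 ] 81.87855235958897
```

```bash
python3 -m jog '[[-1,-0.028,-0.0265,0,0],[-1,-0.028,-0.0265,0,0],[-1,0,0,0.035,0],[-1,0,0,0.035,0],[-1,0,0,0.035,0]]'; python3 -m jog '[[-1,0,0,0.03,0],[-1,0,0,0.025,0],[-1,0,0,0.019,0],[-1,0,0,0,0]]'
python3 - <<'E'
from h import *
s=env.get_state();print(s["tcp_pos"],s["wrist_force"])
c=env.read_camera("wrist");d=env.read_camera("scene")["img"][170:320,220:400]
im=np.zeros((384,512+288,3),np.uint8);im[:,:512]=c["img"];im[:240,512:]=cv2.resize(d,(288,240))
cv2.imwrite("pics/w2.png",im[:,:,::-1])
E
```

```text
clock: 2.23
tcp_pos: [0.6055, -0.0463, 0.1368]
orientation: [0.001, 0.07, 0.998, 0.0]
wrist_force: [-0.8, -0.5, 1.1]
finger_gap: 0.0853
grip_force: 0.0
clock: 2.57
tcp_pos: [0.601, -0.0447, 0.0589]
orientation: [-0.004, 0.069, 0.998, 0.001]
wrist_force: [-1.1, 0.8, 0.1]
finger_gap: 0.0854
grip_force: 0.0
[ 0.60103169 -0.04469103  0.05885818] [-1.06679965  0.75237672  0.08823822]
```

View pics/w2.png

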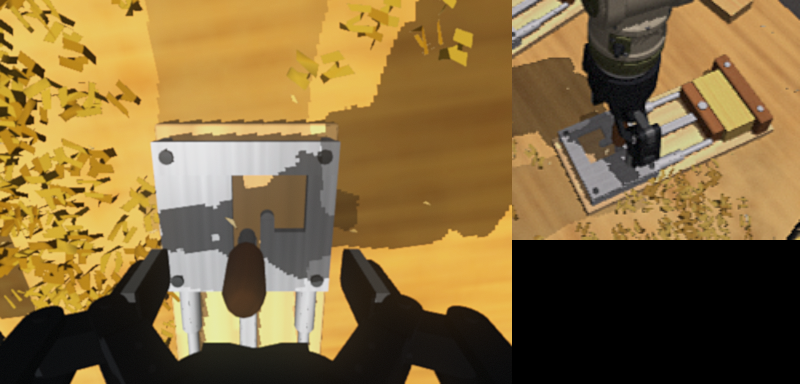

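The fingers straddle the knob: finger midline is about column 255, knob about column 243, so I need roughly 4 mm toward -y. I'll correct and close.

```bash
python3 -m jog '[[-1,-0.003,-0.004,-0.002,0],[-1,0,0,0,0],[0,0,0,0,0],[1,0,0,0,0],[1,0,0,0,0]]' 60;  python3 -m jog '[[1,0,0,0,0],[1,0,0,0,0],[1,0,0,0,0],[1,0,0,0,0],[1,0,0,0,0]]'
```

```text
clock: 3.08
tcp_pos: [0.6082, -0.0515, 0.0662]
orientation: [0.001, 0.069, 0.998, -0.0]
wrist_force: [0.4, 0.4, 0.3]
finger_gap: 0.0517
grip_force: 0.0
clock: 3.5
tcp_pos: [0.6076, -0.0514, 0.0655]
orientation: [0.0, 0.069, 0.998, 0.0]
wrist_force: [-0.6, 0.7, 3.3]
finger_gap: 0.018
grip_force: 58.4
```

```bash
python3 -m jog '[[1,0.007,0,0,0],[1,0.007,0,0,0],[1,0.007,0,0,0],[1,0.007,0,0,0],[1,0.005,0,0,0]]' 70; python3 -m jog '[[1,0.001,0,0,0],[1,0,0,0,0],[1,0,0,0,0]]'
```

```text
clock: 3.92
tcp_pos: [0.5775, -0.0473, 0.0657]
orientation: [0.003, 0.069, 0.998, -0.0]
wrist_force: [7.7, -0.7, -5.0]
finger_gap: 0.0179
grip_force: 68.4
clock: 4.17
tcp_pos: [0.5769, -0.0472, 0.0657]
orientation: [0.003, 0.069, 0.998, -0.0]
wrist_force: [7.4, -1.3, -4.6]
finger_gap: 0.0177
grip_force: 68.4
```

```bash
for i in 1 2; do python3 -m jog '[[1,0.002,0,0,0],[1,0,0,0,0],[1,0,0,0,0]]'; done
```

```text
clock: 4.42
tcp_pos: [0.5751, -0.047, 0.0657]
orientation: [0.003, 0.069, 0.998, -0.0]
wrist_force: [8.2, -1.4, -4.5]
finger_gap: 0.018
grip_force: 68.5
clock: 4.67
tcp_pos: [0.5732, -0.0467, 0.0657]
orientation: [0.003, 0.069, 0.998, -0.0]
wrist_force: [7.6, -1.7, -3.7]
finger_gap: 0.0178
grip_force: 68.5
```

```bash
python3 -m jog '[[1,-0.002,0.005,0,0],[1,0,0.005,0,0],[1,0,0.005,0,0],[1,0,0.005,0,0],[1,0,0.005,0,0]]'; python3 -m jog '[[1,0,0,0,0],[1,0,0,0,0]]'
```

```text
clock: 5.08
tcp_pos: [0.5787, -0.0231, 0.0657]
orientation: [0.003, 0.07, 0.998, -0.001]
wrist_force: [7.8, -6.2, -4.7]
finger_gap: 0.018
grip_force: 71.0
clock: 5.25
tcp_pos: [0.5786, -0.0232, 0.0657]
orientation: [0.003, 0.07, 0.998, -0.001]
wrist_force: [7.0, -4.4, -5.3]
finger_gap: 0.0177
grip_force: 71.1
```

```bash
python3 -m jog '[[1,-0.005,0,0,0],[1,-0.005,0,0,0],[1,-0.005,0,0,0],[1,0,0,0,0],[1,0,0,0,0]]'; python3 -m jog '[[1,-0.003,0,0,0],[1,-0.002,0,0,0],[1,0,0,0,0]]'
python3 - <<'E'
from h import *
c=env.read_camera("wrist")["img"]
cv2.imwrite("pics/w3.png",c[:,:,::-1])
E
```

```text
clock: 5.67
tcp_pos: [0.5934, -0.0255, 0.0657]
orientation: [0.003, 0.07, 0.998, -0.001]
wrist_force: [6.9, -5.1, -3.8]
finger_gap: 0.0174
grip_force: 71.2
clock: 5.92
tcp_pos: [0.5955, -0.0256, 0.0655]
orientation: [0.0, 0.07, 0.998, -0.001]
wrist_force: [-0.2, -5.9, 1.6]
finger_gap: 0.0178
grip_force: 71.9
```

View pics/w3.png

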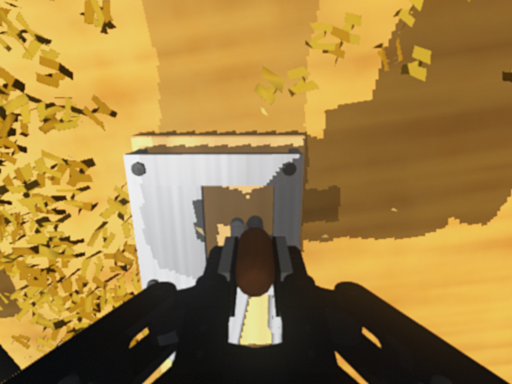

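The x force has gone to zero as the knob reached the notch bottom. In the picture the knob sits at about (255,260), left of the tongue and in the notch lane. I'll release and lift.

```bash
python3 -m jog '[[0.3,0,0,0,0],[0,0,0,0,0],[-0.3,0,0,0,0],[-0.5,0,0,0,0],[-0.5,0,0,0,0]]'; python3 -m jog '[[-0.5,0,0,-0.01,0],[-0.5,0,0,-0.03,0],[-0.5,0,0,-0.04,0],[-0.5,0,0,-0.04,0],[-0.5,0,0,-0.03,0]]';python3 -m jog '[[-0.5,0.04,0,0,0],[-0.5,0.04,0,0,0],[-0.5,0.04,0,0,0],[-0.5,0.03,0,0,0],[-0.5,0,0,0,0]]'
python3 - <<'E'
from h import *
w=env.read_camera("wrist")["img"]; d=env.read_camera("scene")["img"][170:320,220:400]; t=env.read_camera("top")["img"][120:260,170:400]
im=np.zeros((584,800,3),np.uint8);im[:384,:512]=w;im[:240,512:]=cv2.resize(d,(288,240));im[384:584,:329]=cv2.resize(t,(329,200))
im[384:584,340:580]=cv2.resize(d,(240,200));cv2.imwrite("pics/w4.png",im[:,:,::-1])
E
```

```text
clock: 6.38
tcp_pos: [0.5951, -0.0239, 0.0651]
orientation: [-0.0, 0.069, 0.998, 0.0]
wrist_force: [0.2, 0.5, -0.2]
finger_gap: 0.0641
grip_force: 0.0
clock: 6.8
tcp_pos: [0.5958, -0.0243, 0.2195]
orientation: [0.002, 0.069, 0.998, -0.0]
wrist_force: [0.7, -0.7, 0.5]
finger_gap: 0.0641
grip_force: 0.0
clock: 7.22
tcp_pos: [0.4403, -0.0021, 0.2157]
orientation: [-0.002, 0.069, 0.998, 0.0]
wrist_force: [-1.1, -0.2, -0.5]
finger_gap: 0.0642
grip_force: 0.0
```

View pics/w4.png

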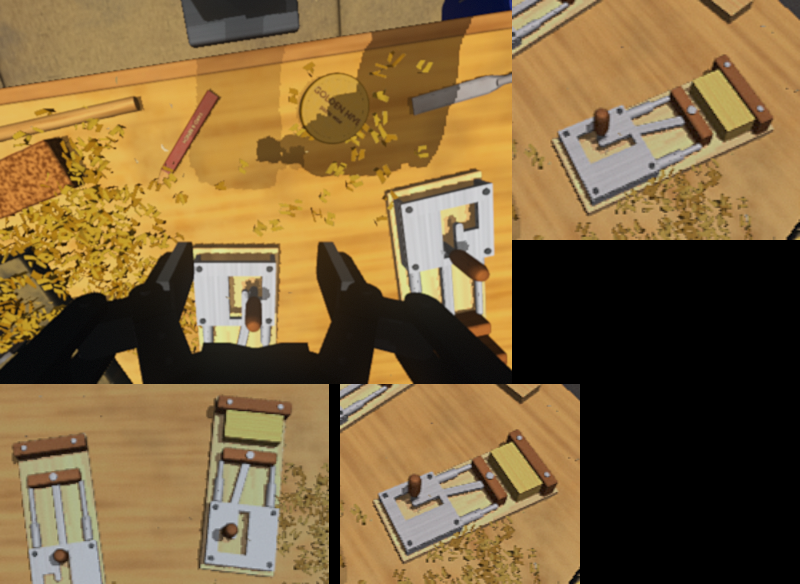

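The knob rests in the side notch (composite (230,530) in the top view), the jaw is parked clear of the block, and the block lies in its jig. The empty jig is unchanged and the gripper is clear.

```bash
python3 -m jog '[[-0.5,0,0,0,0],[-0.5,0,0,0,0]]'; python3 -c "from workcell import env; print(env.hand_in())"
```

```text
clock: 7.53
tcp_pos: [0.4481, -0.0039, 0.2155]
orientation: [0.001, 0.069, 0.998, 0.0]
wrist_force: [-0.4, -0.3, -0.2]
finger_gap: 0.0639
grip_force: 0.0
the job is handed in; nothing more can be done
None
```

I drew the block jig's knob back, moved it across and let go in the side notch; the last pictures show the jaw parked open, the block in its jig and the empty jig unchanged, and I handed the job in at 7.5 s with no verdict returned.

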